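Find the comb gauge that fits the press screw

TASK

Find out which of the three comb gauges has the pitch of the middle one of the three press screws lying on their V-blocks: set them over the middle of its thread one at a time, comb down, and feel gently along it for the place where the teeth drop in, never pressing hard. Leave the gauge that fits sitting fully home in the thread near the middle of the screw, let go, with the other two standing upright on the bench, and do not disturb the other things on the bench.

Things in the scene. Friction and masses are not known exactly. Their poses are not given: they have to be found in the camera images.
- leaf_a: One of three steel comb gauges of one outline; only the tooth spacing differs (see leaf_b, leaf_c for more sizes). Upright plate 76 mm long (y), 8 thick (x), z 36 to 50 mm; on it a black grip tab 38 long (y), 8 thick, up to z = 77. Teeth point down, tips at z = 30. About 0.18 kg. Origin: centre of the underside, level with the leg ends; y along the comb, z up; half a turn about z changes nothing.
- leaf_b: Comb gauge outlined as leaf_a. Teeth 6 mm long, in a row centred on the leaf, spaced 9, 10.5 or 12 mm (one of each among the three leaves; which is which is not told), 3.7 to 5.2 mm wide, flat tips with small bevels.
- leaf_c: Comb gauge outlined as leaf_a. At each end (y = +-34 mm, 8 mm wide) a stirrup: crossbar x -31 to 31 mm, z 36 to 42 mm, with two legs 8 mm thick down to z = 0 and 46 mm between them, which straddle the screw (3 mm play each side) or stand on the bench.
- screw_a: Steel press screw 200 mm long, level on two V-blocks, fixed. Of screws a, b, c one, drawn anew each time, lies in the middle, ahead of the robot (|y| < 0.1 m): gauge that one. The other two are spares out to the left and right (|y| > 0.4), not to be gauged. Origin: on the bench under the screw's middle; y along the screw; its axis is 40 mm above the origin. It neither turns nor shifts.
- screw_b: As screw_a but for pitch. Thread to 57 mm either side of the middle: crests 40 mm across (top 60 mm above the bench), grooves 5 mm deep, crest flats 0.4 of the pitch. Pitch 9, 10.5 or 12 mm, one each, not told which; where the grooves lie along it is hidden too, drawn over 12 mm. V-blocks 56 mm wide, 18 long, 41 high, centred 77 mm either side of the middle.
- screw_c: As screw_a but for pitch. Between the V-blocks run two side rails 14 mm wide, 23 high, centred 27 mm either side, 2 mm below the legs of a seated leaf. A leaf set on a screw rides with its origin 30 mm above the screw's origin with its teeth on the crests, and 25 mm fully home in the grooves. The right leaf drops in only within about 1 mm of a right place (one each pitch); a wrong leaf nowhere. Over 30 N on the leaf is too hard.
- jar: bystander: a glass jar with a steel cap, 60 mm across, 75 mm high; origin at the centre of its underside
- mallet: bystander: a wooden mallet lying on the bench, head 48 mm thick and 85 mm long (along its y), handle 160 mm long towards its -x; origin under the head
- anvil: bystander: a small square steel anvil block, 70 x 70 x 22 mm, with a 24 mm stud 14 mm high on top; origin at the centre of its underside

How it is judged:
By the outcome, as a careful person would: the job done as asked, in the order asked, and still so for the second after the job is handed in, with the robot touching nothing.
It also fails if it takes over 72 s, if anything falls off the work surface, if the arm or the gripper's body presses on something with over 40 N, if the wrist force passes 120 N, or if a joint passes its speed limit or range.

ROBOT

A 6-joint arm with a two-finger parallel gripper is mounted at the origin on the work surface. World frame = base frame: x ahead of the robot, y to its left, z up, the work surface at z = 0. Lengths are in m, angles in degrees, forces in N, time in s.
With the tool pointing down it reaches from about 0.35 to 0.875 m from the base axis. Payload 4.2 kg.
Tool frame: the origin (TCP) lies midway between the tips of the shut fingers; the grasp point (between the pads) lies 19 mm behind it (r.grasp_offset is the distance from the TCP to the grasp point, in m); z points along the fingers, y is the direction in which the jaws open and shut (so a half turn about z gives the same grasp; the last joint's range is limited). The gripper opens to 87 mm and grips with 3 to 60 N. Pads are 19 mm wide; open, the fingers measure 117 mm over their backs; the gripper's body (75 mm by 190 mm) begins 51 mm behind the grasp point.
Start: joints at [-54.511, 22.042, 0.453, 0, -68.411, -14.817], TCP at [0.221, -0.585, 0.223] pointing down, gripper open.
Joint ranges: [-179.83, 179.83], [-69.29, 118.12], [-61.27, 80.66], [-181.25, 117.63], [-171.15, -9.14], [-177.46, 177.46]. Speed limits (degrees/s): [159.86, 159.86, 180, 180, 180, 180].

INTERFACE

Orientations are given as a 3x3 rotation matrix whose columns are the frame's x, y, z axes.
In Python, from station import r gives the robot as it stands.
- The arm moves only by the shell command python3 -m crank 'ROWS'. ROWS is JSON, a list of rows, each a list of 3 entries, a list of its own where there are three numbers: the closure, from -1 (fully open) to 1 (shut), so that 0 is half open, then the shift along the tool's x, y, z as a fraction of full scale, then the turn, a rotation vector about the tool's x, y, z as a fraction of full scale. In form: [[fingers, [dx, dy, dz], [wx, wy, wz]], ...]. A call has 1 to 8 rows; each row shifts and turns the commanded pose from where the row before left it, along the tool's axes as they then stand; what a row does not reach is not made up. Full scale, the value 1, is 100 mm for a shift and 45 degrees for a turn. A row lasts 1/10 s, in which the tool goes at most 50 mm and 8.59 degrees, less where a joint would pass 70% of its speed; a pose out of reach is approached as far as the arm can. A call with a number of a shift or a turn outside -1 to 1 is refused whole. A call with a gripper value outside its range is refused whole. The fingers move at their own pace and stop on an object; the grip force is fixed at half the most. Time passes only in rows, so rows that do not move let the fingers close. It gives the time, the measured TCP pose, the force and the opening at its end, in the units of the state.
- r.sense(): the state, without advancing time (a new reading comes with each control period).
- r.capture(name): name is "scene" or "top" or "wrist"; returns a dict with "img" (420x560x3 uint8, blue, green, red), "fx", "fy", "cx", "cy" (pixels), "R" (3x3) and "t" (3): a world point X has camera coordinates R X + t. Camera axes: x right, y down, z forward; pixel columns grow to the right and rows downward; lengths in m; the calibration is good to about 2 mm. A picture is of the moment at which its call begins. There is no depth.
- r.finish_job(): hands the job in, once; it reports no verdict.
The state is a dict: "time_s": time; "joints": joint angles; "joint_velocities": joint speeds; "effort": joint torques, N m; "tcp_pos": TCP position; "ee_rot": TCP orientation; "wrist_force": force on the tool from outside, world axes, zero at the start; "moment": the same for the moment, N m; "gripper_width": opening from 0.0 (shut) to 1.0 (fully open).
Only numpy, scipy, OpenCV 4.12 (cv2) and the standard library are available. Lean on these libraries where they do the work, as an engineer would, in place of code of your own. Each camera call takes 0.05 s, during which the arm holds its last target.

## Working session

There is one attempt and no reset: what is moved stays moved. The work goes in short steps, Python scripts to look and compute and a shell command to move; the robot and the scene stay as the last step left them, time stands still between calls to the robot, and variables do not carry over. Pictures are saved under pics/ and viewed, and the job is handed in when it is done.

```bash
ls; mkdir -p pics
python3 - <<'E'
from station import r
import cv2
s=r.sense();print({k:s[k] for k in s})
for n in("scene","top","wrist"):
    c=r.capture(n);cv2.imwrite(f"pics/{n}0.png",c["img"]);print(n,c["fx"],c["cx"],c["cy"],c["R"],c["t"])
E
```

```text
pics
{'time_s': 0.0, 'joints': array([-5.45104524e+01,  2.20920891e+01,  3.80315736e-01, -2.90392678e-02,
       -6.84116227e+01, -1.48179760e+01]), 'joint_velocities': array([ 0.0140458 , -0.03929589,  0.03669863,  0.0441295 ,  0.03234262,
       -0.02902536]), 'effort': array([-1.08447497e-03, -3.90664029e+01,  1.87402403e+01,  4.21979651e+00,
        1.10013108e-02, -1.95802827e-04]), 'tcp_pos': array([ 0.2204526 , -0.58418774,  0.22144915]), 'ee_rot': array([[-9.35685250e-01, -3.52834752e-01, -8.66570927e-04],
       [-3.52835803e-01,  9.35683059e-01,  2.02712749e-03],
       [ 9.55947121e-05,  2.20251054e-03, -9.99997570e-01]]), 'wrist_force': array([ 0.33629893, -0.41859421,  0.65838308]), 'moment': array([-0.01272936,  0.04378029,  0.00406774]), 'gripper_width': 0.998696211335023}
scene 419.88485116024344 289.7348060536657 212.4007804461593 [[-0.3199891   0.94740337 -0.00581547]
 [ 0.73740664  0.24519862 -0.62937197]
 [-0.59484319 -0.20568054 -0.77708243]] [ 0.21479044 -0.41956197  1.53774513]
top 390.7140568629196 283.8455516650352 212.6209801928976 [[-0.01866878 -0.99969937  0.01589457]
 [-0.99307417  0.01669602 -0.11629678]
 [ 0.11599644 -0.01795561 -0.99308732]] [0.00495138 0.6017799  1.21781848]
wrist 303.5934322583766 279.5666235615605 208.59337757610044 [[-0.35272601  0.93572575  0.00129989]
 [ 0.90738222  0.34170181  0.24473942]
 [ 0.2285648   0.08750546 -0.96958802]] [ 0.62366726 -0.03018253  0.3882556 ]
```

View pics/top0.png

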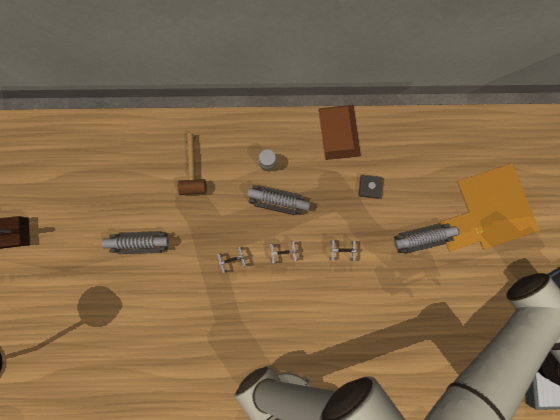

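View pics/scene0.png

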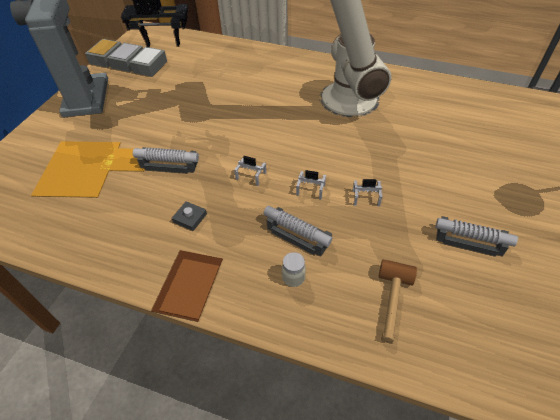

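View pics/wrist0.png

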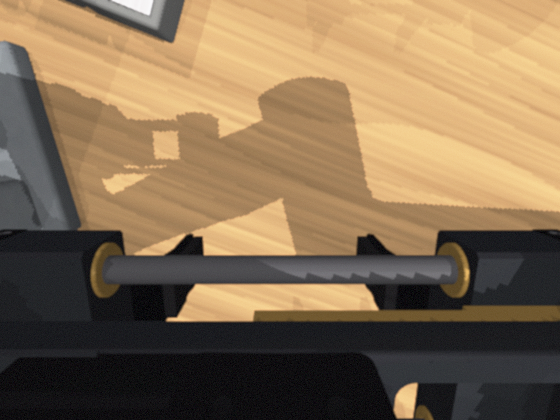

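Top view: leaves at about (233,260), (285,252) and (345,250). The middle screw is at (279,200), the jar at (267,158), the mallet at (190,187) and the anvil at (371,186).

```bash
cat > h.py <<'E'
import numpy as np,cv2
from station import r
def ray(c,uv,z):
    R=np.array(c["R"]);t=np.array(c["t"]);o=-R.T@t
    d=R.T@np.array([(uv[0]-c["cx"])/c["fx"],(uv[1]-c["cy"])/c["fy"],1.])
    return o+d*(z-o[2])/d[2]
def proj(c,X):
    p=np.array(c["R"])@np.array(X)+np.array(c["t"]);return np.array([c["fx"]*p[0]/p[2]+c["cx"],c["fy"]*p[1]/p[2]+c["cy"]])
def save(n,img,box=None,k=1):
    if box: img=img[box[1]:box[3],box[0]:box[2]]
    cv2.imwrite(f"pics/{n}.png",cv2.resize(img,None,fx=k,fy=k,interpolation=cv2.INTER_CUBIC))
E
python3 - <<'E'
from h import *
c=r.capture("top")
save("t1",c["img"],(210,170,370,280),5)
c2=r.capture("scene")
save("s1",c2["img"],(225,140,395,260),4.5)
for p in [(233,260),(285,252),(345,250)]: print(ray(c,p,.077))
print(ray(c,(279,200),.06),ray(c,(267,158),.075))
E
```

```text
[0.45406304 0.1527712  0.077     ]
[ 0.47541054 -0.00623758  0.077     ]
[ 0.47812837 -0.19066864  0.077     ]
[0.63918682 0.00925661 0.06      ] [0.77138146 0.044874   0.075     ]
```

View pics/t1.png

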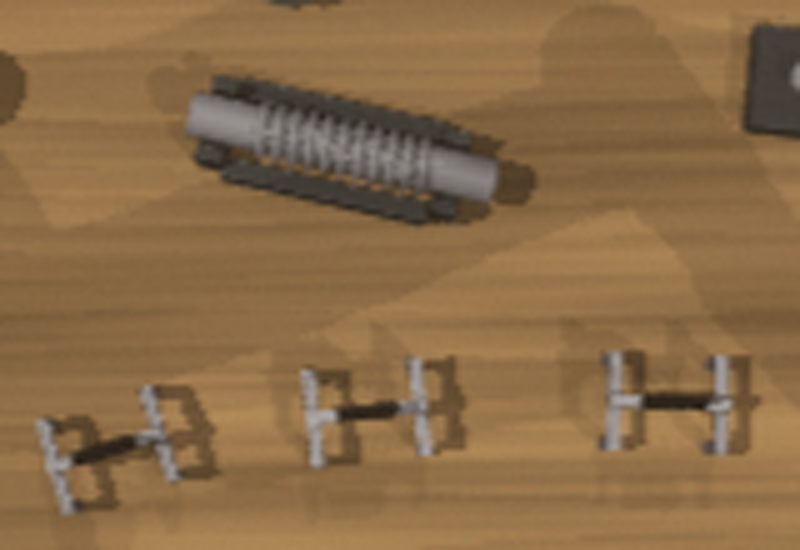

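View pics/s1.png

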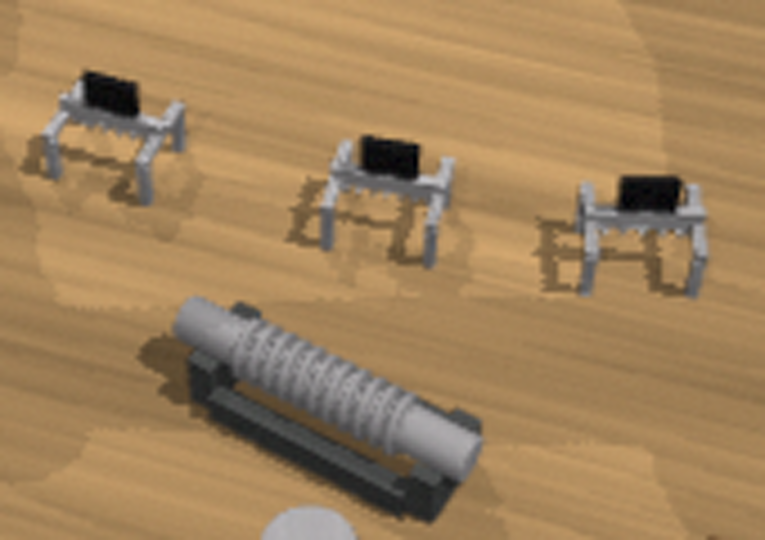

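Run:
```python
from h import *
from scipy.optimize import curve_fit
for n in("top","scene"):
    c=r.capture(n);im=c["img"];hsv=cv2.cvtColor(im,cv2.COLOR_BGR2HSV)
    # tabs
    x0,y0,x1,y1=(215,235,365,275) if n=="top" else (225,145,395,205)
    m=np.zeros(im.shape[:2],np.uint8);m[y0:y1,x0:x1]=(hsv[y0:y1,x0:x1,2]<(62 if n=="top" else 40))*255
    k,l,st,ce=cv2.connectedComponentsWithStats(m)
    for i in range(1,k):
        if st[i,4]>10:
            ys,xs=np.where(l==i);P=np.array([ray(c,(u,v),.0635 if n=="scene" else .077)[:2] for u,v in zip(xs,ys)])
            w,V=np.linalg.eigh(np.cov(P.T));d=V[:,1];print(n,"tab",ce[i].round(1),st[i,4],P.mean(0).round(4),"ang",np.degrees(np.arctan2(d[1],d[0])).round(1))
    # screw
    x0,y0,x1,y1=(240,178,318,218) if n=="top" else (255,200,340,260)
    m=np.zeros(im.shape[:2],np.uint8);m[y0:y1,x0:x1]=((hsv[...,1]<60)&(hsv[...,2]>95))[y0:y1,x0:x1]*255
    k,l,st,ce=cv2.connectedComponentsWithStats(cv2.morphologyEx(m,cv2.MORPH_CLOSE,np.ones((3,3))))
    i=1+np.argmax(st[1:,4]);ys,xs=np.where(l==i)
    P=np.array([ray(c,(u,v),.05)[:2] for u,v in zip(xs,ys)])
    w,V=np.linalg.eigh(np.cov(P.T));d=V[:,1];d=d*np.sign(d[1]);s=(P-P.mean(0))@d
    print(n,"screw",st[i,4],P.mean(0),"mid",P.mean(0)+d*(s.min()+s.max())/2,s.min(),s.max(),np.degrees(np.arctan2(d[1],d[0])))
```

```text
top tab [344.2 250.1] 34 [ 0.478  -0.1882] ang 87.3
top tab [283.  252.1] 21 [0.4752 0.    ] ang 96.6
top tab [230.3 259.7] 30 [0.4551 0.1609] ang 104.8
top screw 539 [0.64367461 0.01400682] mid [0.64320651 0.01214179] -0.10188891581369144 0.09804315928041832 75.910639575174
scene tab [249.1 160.7] 80 [ 0.4792 -0.1914] ang 63.8
scene tab [311.6 174.7] 89 [0.4763 0.0007] ang 77.2
scene tab [368.9 182.9] 86 [0.4562 0.1632] ang 122.3
scene screw 834 [0.65077395 0.01638008] mid [0.64985932 0.01280908] -0.10653623737546696 0.09916368989700186 75.63384439139749
```

Run:
```python
from h import *
a=np.radians(75.8);d=np.array([np.cos(a),np.sin(a)]);nrm=np.array([d[1],-d[0]])
M=np.array([.643,.0122])
s=np.linspace(-.055,.055,441)
for n in("top","scene"):
    c=r.capture(n);g=cv2.cvtColor(c["img"],cv2.COLOR_BGR2GRAY).astype(np.float32)
    for off in (-8,-4,0,4,8,12):
        x=np.array([proj(c,[*(M+d*t+nrm*off*1e-3),.06-(off*1e-3)**2/.04]) for t in s],np.float32)
        p=cv2.remap(g,x[:,0][None],x[:,1][None],cv2.INTER_CUBIC)[0]
        p=p-np.polyval(np.polyfit(s,p,3),s)
        ps=np.arange(7.5,14,.25);A=np.array([abs(np.sum(p*np.hanning(441)*np.exp(-2j*np.pi*s*1e3/q))) for q in ps])
        print(n,off,ps[A.argmax()],{q:int(A[abs(ps-q).argmin()]) for q in(9,10.5,12)})
```

```text
top -8 10.75 {9: 325, 10.5: 1209, 12: 482}
top -4 10.5 {9: 278, 10.5: 1021, 12: 498}
top 0 10.5 {9: 221, 10.5: 1162, 12: 501}
top 4 10.5 {9: 417, 10.5: 1210, 12: 523}
top 8 10.75 {9: 82, 10.5: 1571, 12: 678}
top 12 10.5 {9: 174, 10.5: 1634, 12: 576}
scene -8 10.5 {9: 32, 10.5: 672, 12: 150}
scene -4 10.5 {9: 140, 10.5: 2028, 12: 459}
scene 0 10.5 {9: 178, 10.5: 2197, 12: 347}
scene 4 10.25 {9: 465, 10.5: 1811, 12: 428}
scene 8 10.5 {9: 157, 10.5: 891, 12: 421}
scene 12 10.25 {9: 225, 10.5: 831, 12: 350}
```

Run:
```python
from h import *
c=r.capture("scene");g=cv2.cvtColor(c["img"],cv2.COLOR_BGR2GRAY).astype(np.float32)
save("s2a",c["img"],(230,150,270,185),18);save("s2b",c["img"],(293,162,333,197),18);save("s2c",c["img"],(350,172,390,207),18)
s=np.linspace(-.028,.028,225)
for nm,xy,an in(("R",(.4785,-.190),87.3),("M",(.476,0),96.6),("L",(.456,.162),104.8)):
    a=np.radians(an);d=np.array([np.cos(a),np.sin(a)]);nr=np.array([d[1],-d[0]]);nr*=np.sign(nr[0])
    for z in(.029,.031,.033,.035):
        x=np.array([proj(c,[*(np.array(xy)+d*t+nr*.004),z]) for t in s],np.float32)
        p=cv2.remap(g,x[:,0][None],x[:,1][None],cv2.INTER_CUBIC)[0]
        p=p-np.polyval(np.polyfit(s,p,2),s)
        ps=np.arange(7.5,15,.25);A=np.array([abs(np.sum(p*np.hanning(225)*np.exp(-2j*np.pi*s*1e3/q))) for q in ps])
        print(nm,z,ps[A.argmax()],{q:int(A[abs(ps-q).argmin()]) for q in(9,10.5,12)})
```

```text
R 0.029 10.0 {9: 403, 10.5: 514, 12: 397}
R 0.031 10.0 {9: 525, 10.5: 682, 12: 484}
R 0.033 9.75 {9: 459, 10.5: 495, 12: 242}
R 0.035 9.75 {9: 300, 10.5: 307, 12: 256}
M 0.029 9.75 {9: 383, 10.5: 403, 12: 323}
M 0.031 10.0 {9: 368, 10.5: 393, 12: 257}
M 0.033 10.5 {9: 242, 10.5: 325, 12: 215}
M 0.035 14.75 {9: 111, 10.5: 248, 12: 202}
L 0.029 14.75 {9: 274, 10.5: 324, 12: 365}
L 0.031 14.75 {9: 358, 10.5: 305, 12: 253}
L 0.033 14.75 {9: 368, 10.5: 572, 12: 499}
L 0.035 11.0 {9: 229, 10.5: 612, 12: 565}
```

View pics/s2a.png

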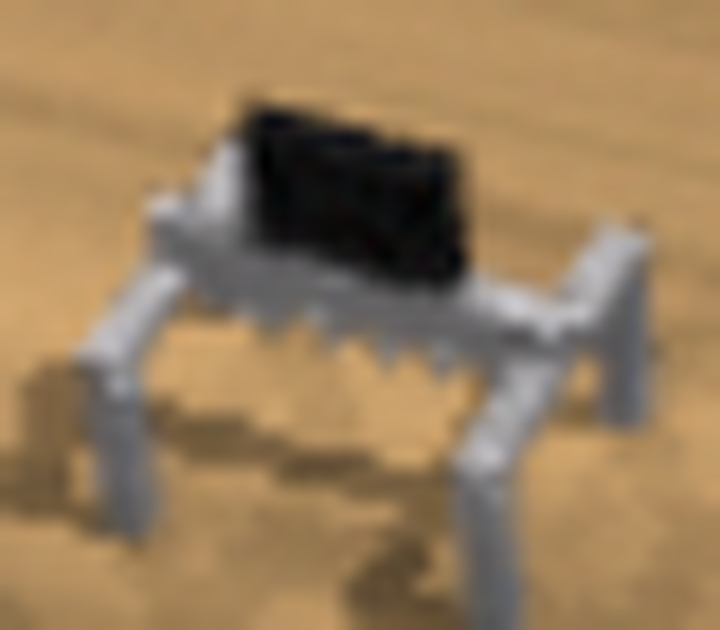

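View pics/s2b.png

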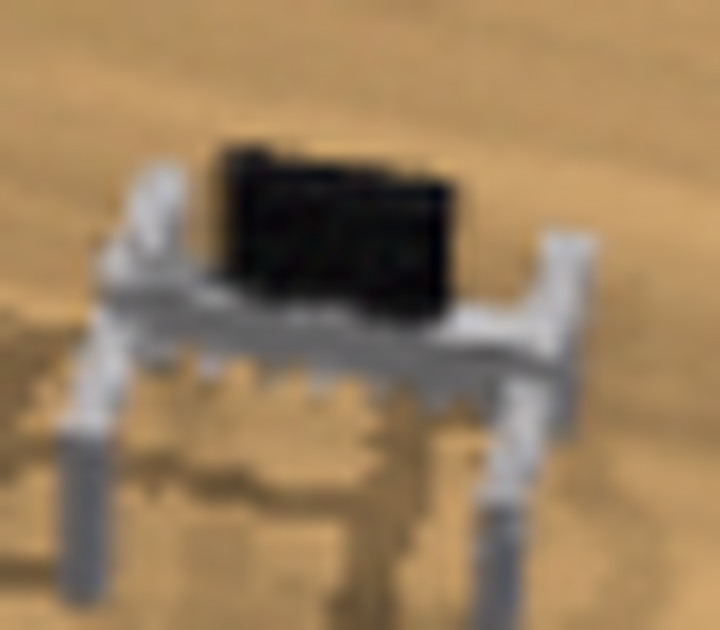

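View pics/s2c.png

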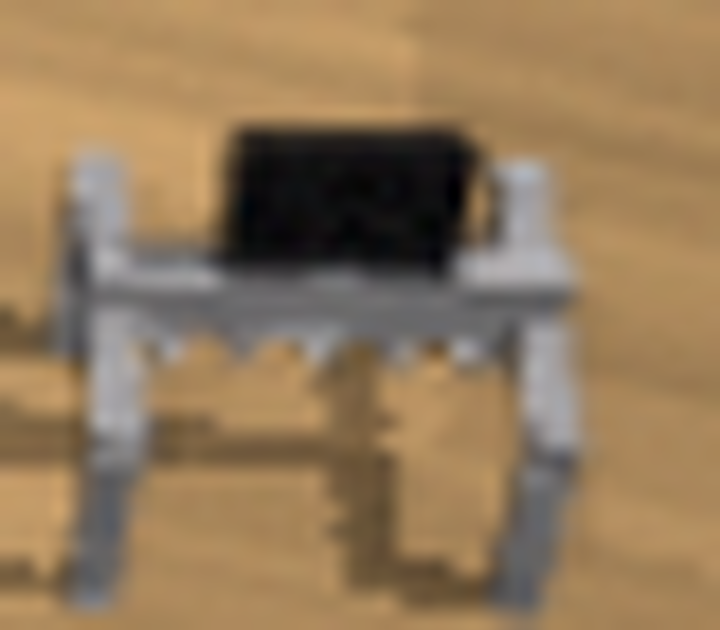

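```bash
cat >> h.py <<'E'
from scipy.spatial.transform import Rotation as Ro
def Rdown(yd):  # tool y at world yaw yd deg, z down
    a=np.radians(yd);y=np.array([np.cos(a),np.sin(a),0]);z=np.array([0,0,-1.]);return np.c_[np.cross(y,z),y,z]
def plan(p,yd,n,start=None):
    s=r.sense();P=np.array(s["tcp_pos"]);R=np.array(s["ee_rot"]);T=Rdown(yd)
    rv=Ro.from_matrix(R.T@T).as_rotvec(degrees=True)
    print("tot turn",rv.round(2),"dist mm",(1e3*(np.array(p)-P)).round(1))
    st=(np.array(p)-P)/n;w=rv/n;Rk=R.copy()
    for k in range(n):
        print([list((Rk.T@st*10).round(3)),list((w/45).round(4))]);Rk=Rk@Ro.from_rotvec(w,degrees=True).as_matrix()
E
python3 - <<'E'
from h import *
plan((.478,-.190,.16),177.3,16)
E
```

```text
tot turn [  0.     0.   -66.63] dist mm [257.3 394.7 -62.5]
[[np.float64(-0.238), np.float64(0.174), np.float64(0.039)], [np.float64(0.0), np.float64(0.0), np.float64(-0.0925)]]
[[np.float64(-0.25), np.float64(0.156), np.float64(0.039)], [np.float64(0.0), np.float64(0.0), np.float64(-0.0925)]]
[[np.float64(-0.26), np.float64(0.138), np.float64(0.039)], [np.float64(0.0), np.float64(0.0), np.float64(-0.0925)]]
[[np.float64(-0.27), np.float64(0.119), np.float64(0.039)], [np.float64(0.0), np.float64(0.0), np.float64(-0.0925)]]
[[np.float64(-0.277), np.float64(0.099), np.float64(0.039)], [np.float64(0.0), np.float64(0.0), np.float64(-0.0925)]]
[[np.float64(-0.284), np.float64(0.078), np.float64(0.039)], [np.float64(0.0), np.float64(0.0), np.float64(-0.0925)]]
[[np.float64(-0.289), np.float64(0.057), np.float64(0.039)], [np.float64(0.0), np.float64(0.0), np.float64(-0.0925)]]
[[np.float64(-0.292), np.float64(0.036), np.float64(0.039)], [np.float64(0.0), np.float64(0.0), np.float64(-0.0925)]]
[[np.float64(-0.294), np.float64(0.015), np.float64(0.039)], [np.float64(0.0), np.float64(0.0), np.float64(-0.0925)]]
[[np.float64(-0.294), np.float64(-0.006), np.float64(0.039)], [np.float64(0.0), np.float64(0.0), np.float64(-0.0925)]]
[[np.float64(-0.293), np.float64(-0.028), np.float64(0.039)], [np.float64(0.0), np.float64(0.0), np.float64(-0.0925)]]
[[np.float64(-0.29), np.float64(-0.049), np.float64(0.039)], [np.float64(0.0), np.float64(0.0), np.float64(-0.0925)]]
[[np.float64(-0.286), np.float64(-0.07), np.float64(0.039)], [np.float64(0.0), np.float64(0.0), np.float64(-0.0925)]]
[[np.float64(-0.28), np.float64(-0.091), np.float64(0.039)], [np.float64(0.0), np.float64(0.0), np.float64(-0.0925)]]
[[np.float64(-0.273), np.float64(-0.111), np.float64(0.039)], [np.float64(0.0), np.float64(0.0), np.float64(-0.0925)]]
[[np.float64(-0.264), np.float64(-0.13), np.float64(0.039)], [np.float64(0.0), np.float64(0.0), np.float64(-0.0925)]]
```

```bash
python3 -m crank '[[-1,[-0.24,0.17,0.04],[0,0,-0.0925]],[-1,[-0.25,0.16,0.04],[0,0,-0.0925]],[-1,[-0.26,0.14,0.04],[0,0,-0.0925]],[-1,[-0.27,0.12,0.04],[0,0,-0.0925]],[-1,[-0.28,0.1,0.04],[0,0,-0.0925]],[-1,[-0.28,0.08,0.04],[0,0,-0.0925]],[-1,[-0.29,0.06,0.04],[0,0,-0.0925]],[-1,[-0.29,0.04,0.04],[0,0,-0.0925]]]'
python3 - <<'E'
from h import *
c=r.capture("wrist");save("w1",c["img"])
plan((.478,-.190,.16),177.3,8)
E
```

```text
time_s: 1.3
tcp_pos: [0.3492, -0.3855, 0.1906]
ee_rot: [[-0.586, -0.81, 0.001], [-0.81, 0.586, -0.0], [-0.0, -0.001, -1.0]]
wrist_force: [0.1, -0.3, 0.4]
gripper_width: 1.003
tot turn [ 1.00e-02  9.00e-02 -3.29e+01] dist mm [127.7 192.9 -30. ]
[[np.float64(-0.289), np.float64(0.011), np.float64(0.038)], [np.float64(0.0), np.float64(0.0002), np.float64(-0.0914)]]
[[np.float64(-0.289), np.float64(-0.01), np.float64(0.038)], [np.float64(0.0), np.float64(0.0002), np.float64(-0.0914)]]
[[np.float64(-0.287), np.float64(-0.031), np.float64(0.038)], [np.float64(0.0), np.float64(0.0002), np.float64(-0.0914)]]
[[np.float64(-0.285), np.float64(-0.051), np.float64(0.038)], [np.float64(0.0), np.float64(0.0002), np.float64(-0.0914)]]
[[np.float64(-0.28), np.float64(-0.072), np.float64(0.038)], [np.float64(0.0), np.float64(0.0002), np.float64(-0.0914)]]
[[np.float64(-0.274), np.float64(-0.092), np.float64(0.038)], [np.float64(0.0), np.float64(0.0002), np.float64(-0.0914)]]
[[np.float64(-0.267), np.float64(-0.111), np.float64(0.038)], [np.float64(0.0), np.float64(0.0002), np.float64(-0.0914)]]
[[np.float64(-0.258), np.float64(-0.13), np.float64(0.038)], [np.float64(0.0), np.float64(0.0002), np.float64(-0.0914)]]
```

View pics/w1.png

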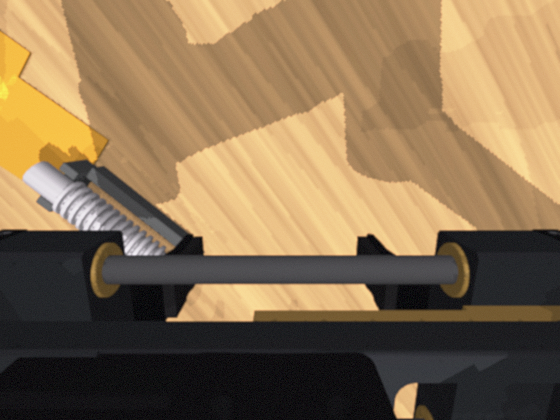

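The wrist view shows only the spare screw at left (110,215), with no leaves in view yet. I'm carrying on to leaf R.

```bash
python3 -m crank '[[-1,[-0.29,0.01,0.04],[0,0,-0.0914]],[-1,[-0.29,-0.01,0.04],[0,0,-0.0914]],[-1,[-0.29,-0.03,0.04],[0,0,-0.0914]],[-1,[-0.285,-0.05,0.04],[0,0,-0.0914]],[-1,[-0.28,-0.07,0.04],[0,0,-0.0914]],[-1,[-0.27,-0.09,0.04],[0,0,-0.0914]],[-1,[-0.27,-0.11,0.04],[0,0,-0.0914]],[-1,[-0.25,-0.13,0.04],[0,0,-0.0914]]]'
python3 - <<'E'
from h import *
c=r.capture("wrist");save("w2",c["img"])
print(proj(c,(.478,-.19,.077)))
plan((.478,-.190,.10),177.3,4)
E
```

```text
time_s: 2.15
tcp_pos: [0.4779, -0.194, 0.1587]
ee_rot: [[-0.052, -0.999, 0.001], [-0.999, 0.052, -0.0], [0.0, -0.001, -1.0]]
wrist_force: [0.0, -0.3, -0.1]
gripper_width: 1.001
[280.06412663 218.46510995]
tot turn [-0.09  0.02  0.02] dist mm [ -1.9   1.9 -58.1]
[[np.float64(-0.005), np.float64(0.005), np.float64(0.145)], [np.float64(-0.0005), np.float64(0.0001), np.float64(0.0001)]]
[[np.float64(-0.005), np.float64(0.005), np.float64(0.145)], [np.float64(-0.0005), np.float64(0.0001), np.float64(0.0001)]]
[[np.float64(-0.005), np.float64(0.005), np.float64(0.145)], [np.float64(-0.0005), np.float64(0.0001), np.float64(0.0001)]]
[[np.float64(-0.005), np.float64(0.005), np.float64(0.145)], [np.float64(-0.0005), np.float64(0.0001), np.float64(0.0001)]]
```

View pics/w2.png

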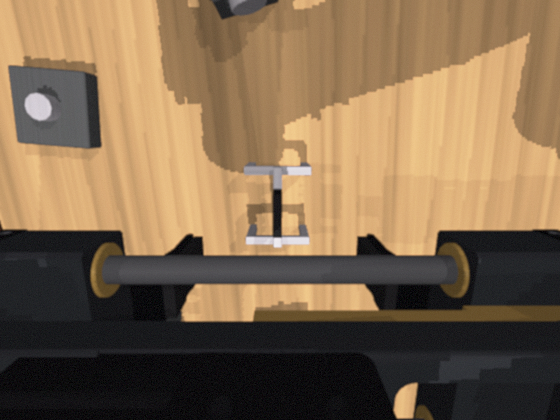

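Leaf R is in the wrist view: tab along column 277, rows 188–235, crossbars at rows 170 and 241. It is almost straight in the image.

Run:
```python
from h import *
c=r.capture("wrist");im=c["img"];g=cv2.cvtColor(im,cv2.COLOR_BGR2GRAY)
save("w3",im,(235,155,325,250),6)
m=np.zeros_like(g);m[180:240,262:295]=(g[180:240,262:295]<45)*255
ys,xs=np.where(m>0);print(len(xs),xs.min(),xs.max(),ys.min(),ys.max())
P=np.array([ray(c,(u,v),.077)[:2] for u,v in zip(xs,ys)])
w,V=np.linalg.eigh(np.cov(P.T));d=V[:,1];print(P.mean(0),np.degrees(np.arctan2(d[1],d[0])), (P-P.mean(0))@d@np.ones(0) if 0 else 4*np.sqrt(w))
for e in(P[:,1].min(),P[:,1].max()):print(e,P[abs(P[:,1]-e)<.003][:,0].mean())
```

```text
321 276 283 188 233
[ 0.48052762 -0.19500757] 87.30337701063257 [0.00671053 0.04493012]
-0.2138063713302357 0.479761476330102
-0.17530010872696505 0.4814558563300033
```

View pics/w3.png

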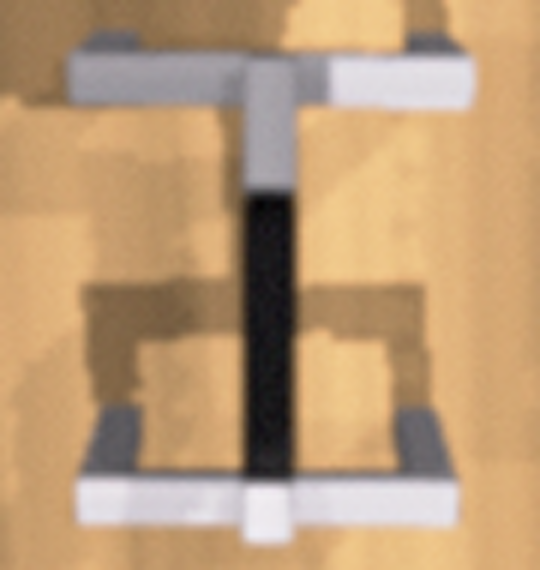

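```bash
python3 -m crank '[[-1,[0,-0.02,0.22],[0,0,0]],[-1,[0,0,0.3],[0,0,0]],[-1,[0,0,0.3],[0,0,0]],[-1,[0,0,0.2],[0,0,0]],[-1,[0,0,0.1],[0,0,0]],[1,[0,0,0],[0,0,0]],[1,[0,0,0],[0,0,0]],[1,[0,0,0],[0,0,0]]]'
python3 -m crank '[[1,[0,0,0],[0,0,0]],[1,[0,0,0],[0,0,0]],[1,[0,0,0],[0,0,0]],[1,[0,0,0],[0,0,0]]]'
```

```text
time_s: 3.05
tcp_pos: [0.4802, -0.1953, 0.0479]
ee_rot: [[-0.055, -0.999, 0.003], [-0.999, 0.055, -0.0], [0.0, -0.003, -1.0]]
wrist_force: [0.0, 0.2, 0.6]
gripper_width: 0.811
time_s: 3.45
tcp_pos: [0.4793, -0.195, 0.0468]
ee_rot: [[-0.054, -0.999, 0.0], [-0.999, 0.054, -0.0], [0.0, -0.0, -1.0]]
wrist_force: [-0.2, 0.4, 0.1]
gripper_width: 0.449
```

```bash
python3 -m crank '[[1,[0,0,0],[0,0,0]],[1,[0,0,0],[0,0,0]],[1,[0,0,0],[0,0,0]],[1,[0,0,0],[0,0,0]],[1,[0,0,0],[0,0,0]],[1,[0,0,0],[0,0,0]],[1,[0,0,-0.1],[0,0,0]],[1,[0,0,-0.2],[0,0,0]]]'
python3 -m crank '[[1,[0,0,-0.3],[0,0,0]],[1,[0,0,-0.3],[0,0,0]]]'
python3 - <<'E'
from h import *
s=r.sense()
c=r.capture("wrist");save("w4",c["img"])
plan((.645,.0125,.14),165.8,9)
E
```

```text
time_s: 4.25
tcp_pos: [0.4772, -0.1947, 0.0755]
ee_rot: [[-0.055, -0.998, -0.005], [-0.998, 0.055, 0.001], [-0.001, 0.006, -1.0]]
wrist_force: [1.0, -0.8, -3.4]
gripper_width: 0.092
time_s: 4.45
tcp_pos: [0.4783, -0.1949, 0.1374]
ee_rot: [[-0.055, -0.998, -0.002], [-0.999, 0.055, 0.0], [-0.0, 0.002, -1.0]]
wrist_force: [0.3, 0.3, -1.9]
gripper_width: 0.093
tot turn [-0.5  -0.08 11.16] dist mm [163.2 208.4  -3.2]
[[np.float64(-0.241), np.float64(-0.169), np.float64(0.004)], [np.float64(-0.0012), np.float64(-0.0002), np.float64(0.0275)]]
[[np.float64(-0.244), np.float64(-0.164), np.float64(0.004)], [np.float64(-0.0012), np.float64(-0.0002), np.float64(0.0275)]]
[[np.float64(-0.248), np.float64(-0.158), np.float64(0.004)], [np.float64(-0.0012), np.float64(-0.0002), np.float64(0.0275)]]
[[np.float64(-0.251), np.float64(-0.153), np.float64(0.004)], [np.float64(-0.0012), np.float64(-0.0002), np.float64(0.0275)]]
[[np.float64(-0.255), np.float64(-0.147), np.float64(0.004)], [np.float64(-0.0012), np.float64(-0.0002), np.float64(0.0275)]]
[[np.float64(-0.258), np.float64(-0.142), np.float64(0.004)], [np.float64(-0.0012), np.float64(-0.0002), np.float64(0.0275)]]
[[np.float64(-0.261), np.float64(-0.136), np.float64(0.004)], [np.float64(-0.0012), np.float64(-0.0002), np.float64(0.0275)]]
[[np.float64(-0.264), np.float64(-0.131), np.float64(0.004)], [np.float64(-0.0012), np.float64(-0.0002), np.float64(0.0275)]]
[[np.float64(-0.266), np.float64(-0.125), np.float64(0.004)], [np.float64(-0.0012), np.float64(-0.0002), np.float64(0.0275)]]
```

View pics/w4.png

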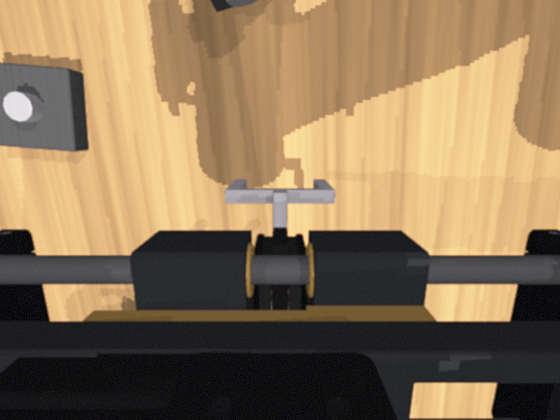

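Leaf is gripped; the crossbar is at (280,195) and the width reads 0.093 (8 mm). Next I go most of the way to the screw and look.

```bash
python3 -m crank '[[1,[-0.24,-0.17,0],[0,0,0.0275]],[1,[-0.245,-0.165,0],[0,0,0.0275]],[1,[-0.25,-0.16,0],[0,0,0.0275]],[1,[-0.25,-0.15,0],[0,0,0.0275]],[1,[-0.255,-0.15,0],[0,0,0.0275]]]'
python3 - <<'E'
from h import *
c=r.capture("wrist");save("w5",c["img"])
c=r.capture("scene");save("s5",c["img"],(220,130,350,260),4.5)
plan((.645,.0125,.14),165.8,4)
E
```

```text
time_s: 5.0
tcp_pos: [0.5704, -0.0783, 0.1366]
ee_rot: [[-0.163, -0.987, -0.001], [-0.987, 0.163, 0.0], [-0.0, 0.001, -1.0]]
wrist_force: [0.4, -0.3, -3.6]
gripper_width: 0.088
tot turn [-0.06  0.03  5.06] dist mm [72.6 89.5  3.5]
[[np.float64(-0.25), np.float64(-0.144), np.float64(-0.008)], [np.float64(-0.0004), np.float64(0.0002), np.float64(0.0281)]]
[[np.float64(-0.253), np.float64(-0.138), np.float64(-0.008)], [np.float64(-0.0004), np.float64(0.0002), np.float64(0.0281)]]
[[np.float64(-0.256), np.float64(-0.133), np.float64(-0.009)], [np.float64(-0.0004), np.float64(0.0002), np.float64(0.0281)]]
[[np.float64(-0.259), np.float64(-0.127), np.float64(-0.009)], [np.float64(-0.0004), np.float64(0.0002), np.float64(0.0281)]]
```

View pics/w5.png

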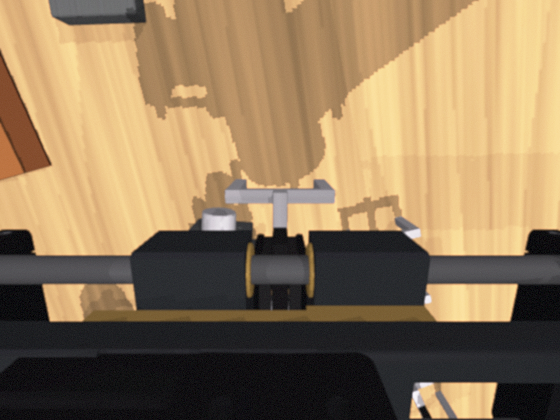

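View pics/s5.png

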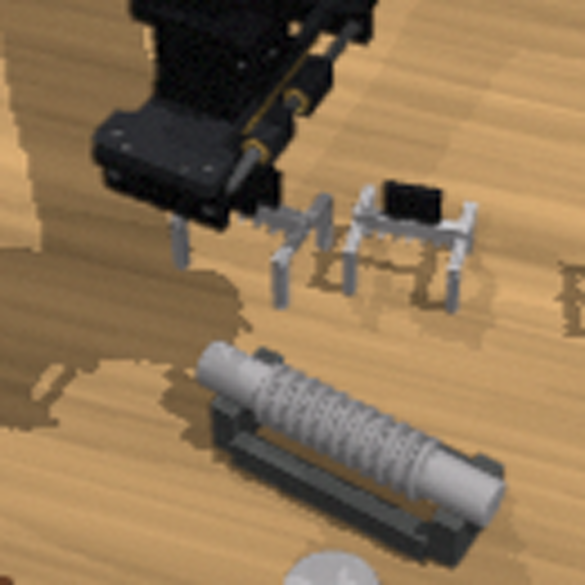

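Run:
```python
from h import *
for n in("top","scene"):
    c=r.capture(n);im=cv2.imread(f"pics/{n}0.png");hsv=cv2.cvtColor(im,cv2.COLOR_BGR2HSV)
    x0,y0,x1,y1=(240,178,318,218) if n=="top" else (255,200,340,260)
    m=np.zeros(im.shape[:2],np.uint8);m[y0:y1,x0:x1]=((hsv[...,1]<60)&(hsv[...,2]>95))[y0:y1,x0:x1]*255
    k,l,st,ce=cv2.connectedComponentsWithStats(cv2.morphologyEx(m,cv2.MORPH_CLOSE,np.ones((3,3))))
    i=1+np.argmax(st[1:,4]);ys,xs=np.where(l==i)
    P=np.array([ray(c,(u,v),.04)[:2] for u,v in zip(xs,ys)])
    w,V=np.linalg.eigh(np.cov(P.T));d=V[:,1];d=d*np.sign(d[1]);nr=np.array([d[1],-d[0]]);s=(P-P.mean(0))@d;q=(P-P.mean(0))@nr
    sm=(s.min()+s.max())/2
    # edge-midline by slices
    L=[(t,(q[abs(s-t)<.003].min()+q[abs(s-t)<.003].max())/2,np.ptp(q[abs(s-t)<.003])) for t in np.arange(sm-.09,sm+.091,.01)]
    L=np.array(L);f=np.polyfit(L[:,0],L[:,1],1)
    print(n,P.mean(0),"mid",P.mean(0)+d*sm+nr*np.polyval(f,sm),np.ptp(s),np.degrees(np.arctan2(d[1],d[0])-np.arctan(f[0])),(L[:,2]*1e3).round(0))
```

```text
top [0.64545066 0.01401909] mid [0.64487726 0.01206237] 0.20155657358270496 76.14504765437185 [24. 24. 21. 21. 24. 26. 27. 29. 30. 27. 27. 27. 30. 27. 27. 24. 26. 24.
 24.]
scene [0.64361941 0.01446167] mid [0.64230353 0.01056642] 0.20800973029596292 76.48653629897542 [29. 28. 29. 31. 39. 36. 40. 37. 36. 37. 37. 35. 35. 38. 37. 32. 35. 32.
 39.]
```

```bash
python3 -m crank '[[1,[-0.25,-0.145,0],[0,0,0.028]],[1,[-0.255,-0.14,0],[0,0,0.027]],[1,[-0.255,-0.13,0],[0,0,0.026]],[1,[-0.255,-0.125,0],[0,0,0.022]],[1,[0,0,0],[0,0,0]]]'
python3 - <<'E'
from h import *
c=r.capture("scene");save("s6",c["img"],(220,130,350,260),4.5)
s=r.sense();print(s["wrist_force"],s["moment"],s["tcp_pos"])
plan((.6437,.0113,.085),166.2,2)
E
```

```text
time_s: 5.7
tcp_pos: [0.6443, 0.0112, 0.1362]
ee_rot: [[-0.24, -0.971, 0.001], [-0.971, 0.24, 0.0], [-0.0, -0.001, -1.0]]
wrist_force: [0.9, 0.5, -1.5]
gripper_width: 0.092
[-0.70013875  0.0298685  -2.49919027] [0.02268363 0.11065976 0.0036021 ] [0.64282951 0.00998246 0.13603681]
tot turn [ 0.08 -0.02 -0.11] dist mm [  0.9   1.3 -51. ]
[[np.float64(-0.008), np.float64(-0.003), np.float64(0.255)], [np.float64(0.0009), np.float64(-0.0003), np.float64(-0.0012)]]
[[np.float64(-0.007), np.float64(-0.003), np.float64(0.255)], [np.float64(0.0009), np.float64(-0.0003), np.float64(-0.0012)]]
```

View pics/s6.png

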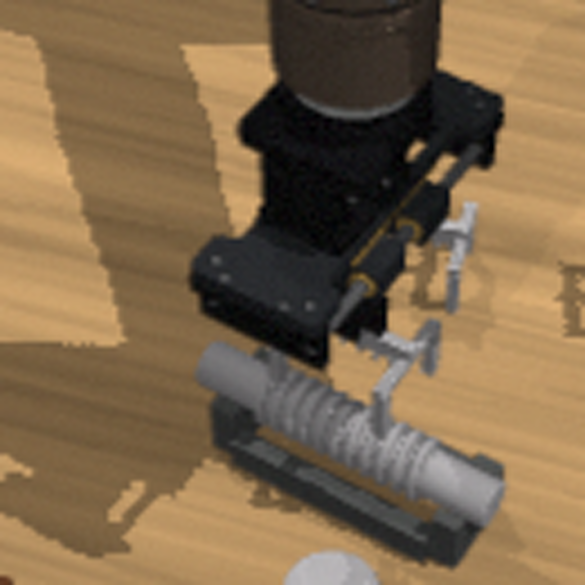

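Leaf is above the screw middle; the visible leg is at crop (380,410) on the near (+x) side, straddling. Lowering now.

```bash
python3 -m crank '[[1,[0,0,0.2],[0,0,0]],[1,[0,0,0.1],[0,0,0]],[1,[0,0,0.05],[0,0,0]],[1,[0,0,0.05],[0,0,0]]]'
python3 -m crank '[[1,[0,0,0.04],[0,0,0]],[1,[0,0,0.04],[0,0,0]],[1,[0,0,0],[0,0,0]]]'
python3 - <<'E'
from h import *
for i in range(4):
  s=r.sense();print(s["wrist_force"].round(2),s["moment"].round(2),s["tcp_pos"].round(4));c=r.capture("scene")
save("s7",c["img"],(240,170,350,260),5)
c=r.capture("top");save("t7",c["img"],(235,170,335,240),7)
E
```

```text
time_s: 6.15
tcp_pos: [0.6428, 0.009, 0.0964]
ee_rot: [[-0.242, -0.97, -0.0], [-0.97, 0.242, -0.0], [0.0, 0.0, -1.0]]
wrist_force: [1.4, -0.1, -2.6]
gripper_width: 0.091
time_s: 6.45
tcp_pos: [0.6435, 0.0098, 0.0885]
ee_rot: [[-0.241, -0.971, 0.001], [-0.971, 0.241, -0.0], [-0.0, -0.001, -1.0]]
wrist_force: [-0.2, -0.5, -2.6]
gripper_width: 0.09
[-0.19 -0.54 -2.62] [-0.07 -0.15  0.02] [0.6435 0.0098 0.0885]
[ 0.53  0.15 -2.02] [-0.06 -0.12  0.03] [0.6435 0.0098 0.0887]
[ 0.68 -1.49 -2.3 ] [-0.12 -0.14  0.05] [0.6435 0.0099 0.0889]
[ 1.19 -1.01 -2.39] [-0.11 -0.15  0.02] [0.6435 0.0099 0.0889]
```

View pics/s7.png

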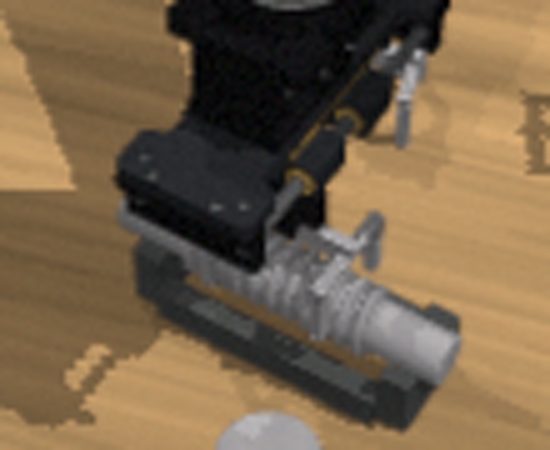

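```bash
python3 -m crank '[[1,[0.04,0,0.04],[0,0,0]],[1,[0,0,0.04],[0,0,0]],[1,[0,0,0.02],[0,0,0]],[1,[0,0,0],[0,0,0]]]'
python3 -m crank '[[1,[0,0,0.01],[0,0,0]],[1,[0,0,0],[0,0,0]]]'
```

```text
time_s: 7.1
tcp_pos: [0.6425, 0.0058, 0.0782]
ee_rot: [[-0.241, -0.971, 0.001], [-0.971, 0.241, -0.0], [0.0, -0.001, -1.0]]
wrist_force: [2.8, -1.0, -4.1]
gripper_width: 0.091
time_s: 7.3
tcp_pos: [0.6425, 0.006, 0.0776]
ee_rot: [[-0.241, -0.971, 0.001], [-0.971, 0.241, -0.0], [-0.0, -0.001, -1.0]]
wrist_force: [3.6, -0.2, -1.9]
gripper_width: 0.091
```

```bash
python3 -m crank '[[1,[0,-0.01,0],[0,0,0]],[1,[0,0,0],[0,0,0]]]'
python3 -m crank '[[1,[0,-0.01,0],[0,0,0]],[1,[0,0,0],[0,0,0]]]'
python3 - <<'E'
from h import *
for i in range(4):
  s=r.sense();print(s["wrist_force"].round(2),s["moment"].round(2),s["tcp_pos"].round(4));c=r.capture("scene")
E
```

```text
time_s: 7.5
tcp_pos: [0.6427, 0.0058, 0.0774]
ee_rot: [[-0.241, -0.97, -0.001], [-0.97, 0.241, 0.0], [0.0, 0.001, -1.0]]
wrist_force: [0.1, 0.1, -2.4]
gripper_width: 0.089
time_s: 7.7
tcp_pos: [0.6435, 0.0055, 0.0772]
ee_rot: [[-0.241, -0.97, -0.002], [-0.97, 0.241, -0.0], [0.0, 0.002, -1.0]]
wrist_force: [-0.4, 0.0, -1.4]
gripper_width: 0.09
[-0.37  0.03 -1.42] [ 0.03  0.09 -0.01] [0.6435 0.0055 0.0772]
[ 1.37  0.47 -1.11] [0.02 0.06 0.03] [0.6435 0.0055 0.0772]
[ 0.39 -0.77 -3.58] [0.03 0.1  0.06] [0.6436 0.0055 0.0773]
[ 0.43  0.18 -1.84] [0.   0.11 0.03] [0.6437 0.0055 0.0773]
```

```bash
python3 -m crank '[[1,[0,-0.01,0.01],[0,0,0]],[1,[0,0,0],[0,0,0]]]'; python3 -m crank '[[1,[0,0,0.01],[0,0,0]],[1,[0,0,0],[0,0,0]]]'
python3 - <<'E'
from h import *
for i in range(3):
  s=r.sense();print(s["wrist_force"].round(2),s["moment"].round(2),s["tcp_pos"].round(4));c=r.capture("scene")
E
```

```text
time_s: 8.1
tcp_pos: [0.645, 0.0053, 0.0766]
ee_rot: [[-0.241, -0.971, -0.0], [-0.971, 0.241, -0.0], [0.0, 0.0, -1.0]]
wrist_force: [0.6, -0.8, -1.7]
gripper_width: 0.086
time_s: 8.3
tcp_pos: [0.6451, 0.0052, 0.0765]
ee_rot: [[-0.241, -0.971, 0.0], [-0.971, 0.241, -0.0], [0.0, -0.0, -1.0]]
wrist_force: [-3.3, 0.9, 4.5]
gripper_width: 0.089
[-3.3   0.88  4.46] [ 0.14  0.77 -0.02] [0.6451 0.0052 0.0765]
[-1.79 -0.12  4.18] [0.22 0.88 0.01] [0.6452 0.0052 0.0765]
[-2.36  0.96  5.17] [ 0.19  0.99 -0.03] [0.6451 0.0052 0.0765]
```

```bash
for i in 1; do python3 -m crank '[[1,[-0.01,0,0],[0,0,0]],[1,[0,0,0],[0,0,0]]]'; python3 -m crank '[[1,[-0.01,0,0],[0,0,0]],[1,[0,0,0],[0,0,0]]]'; python3 -m crank '[[1,[-0.01,0,0],[0,0,0]],[1,[0,0,0],[0,0,0]]]'; done | grep -v ee_rot
```

```text
time_s: 8.65
tcp_pos: [0.6453, 0.0055, 0.0764]
wrist_force: [-2.6, -1.6, 4.6]
gripper_width: 0.093
time_s: 8.85
tcp_pos: [0.6457, 0.0073, 0.0751]
wrist_force: [-0.8, -0.2, -1.9]
gripper_width: 0.09
time_s: 9.05
tcp_pos: [0.6456, 0.0085, 0.0746]
wrist_force: [0.0, 0.8, -2.2]
gripper_width: 0.089
```

Contact was lost and z fell at about y=0.0073, which looks like a groove. Checking by lowering.

```bash
(python3 -m crank '[[1,[0,0,0.01],[0,0,0]],[1,[0,0,0],[0,0,0]]]'; python3 -m crank '[[1,[0,0,0.01],[0,0,0]],[1,[0,0,0],[0,0,0]]]') | grep -v ee_rot
```

```text
time_s: 9.25
tcp_pos: [0.6456, 0.0083, 0.074]
wrist_force: [0.0, -0.8, -1.0]
gripper_width: 0.089
time_s: 9.45
tcp_pos: [0.6456, 0.0082, 0.0733]
wrist_force: [-1.1, 0.5, -2.4]
gripper_width: 0.093
```

```bash
(python3 -m crank '[[1,[0,0,0.01],[0,0,0]],[1,[0,0,0],[0,0,0]]]'; python3 -m crank '[[1,[0,0,0.01],[0,0,0]],[1,[0,0,0],[0,0,0]]]') | grep -v ee_rot
python3 - <<'E'
from h import *
for i in range(3):
  s=r.sense();print(s["wrist_force"].round(2),s["moment"].round(2),s["tcp_pos"].round(4));c=r.capture("scene")
E
```

```text
time_s: 9.65
tcp_pos: [0.6457, 0.0081, 0.0724]
wrist_force: [-0.2, 0.1, -2.2]
gripper_width: 0.086
time_s: 9.85
tcp_pos: [0.6459, 0.0082, 0.0716]
wrist_force: [-0.6, -0.6, -3.0]
gripper_width: 0.089
[-0.59 -0.62 -2.99] [0.05 0.06 0.02] [0.6459 0.0082 0.0716]
[-0.51  0.06 -2.01] [ 0.06  0.01 -0.01] [0.6459 0.0081 0.0716]
[-0.05  0.14 -2.48] [0.02 0.08 0.02] [0.6459 0.0082 0.0716]
```

```bash
(python3 -m crank '[[1,[0,0,0.007],[0,0,0]],[1,[0,0,0],[0,0,0]]]'; python3 -m crank '[[1,[0,0,0],[0,0,0]]]' )| grep -v ee_rot
```

```text
time_s: 10.2
tcp_pos: [0.6459, 0.0081, 0.0716]
wrist_force: [-1.5, -0.0, 3.1]
gripper_width: 0.089
time_s: 10.3
tcp_pos: [0.6459, 0.0081, 0.0715]
wrist_force: [-1.6, 0.5, 3.2]
gripper_width: 0.091
```

```bash
(python3 -m crank '[[1,[0,0,-0.006],[0,0,0]],[-0.2,[0,0,0],[0,0,0]],[-0.2,[0,0,0],[0,0,0]],[-0.2,[0,0,0],[0,0,0]],[-0.2,[0,0,0],[0,0,0]],[-0.2,[0,0,0],[0,0,0]],[-0.2,[0,0,0],[0,0,0]]]')
python3 - <<'E'
from h import *
c=r.capture("wrist");save("w8",c["img"])
E
```

```text
time_s: 11.0
tcp_pos: [0.6458, 0.0082, 0.0714]
ee_rot: [[-0.241, -0.971, 0.0], [-0.971, 0.241, -0.0], [-0.0, -0.0, -1.0]]
wrist_force: [-0.6, -0.7, 1.1]
gripper_width: 0.54
```

View pics/w8.png

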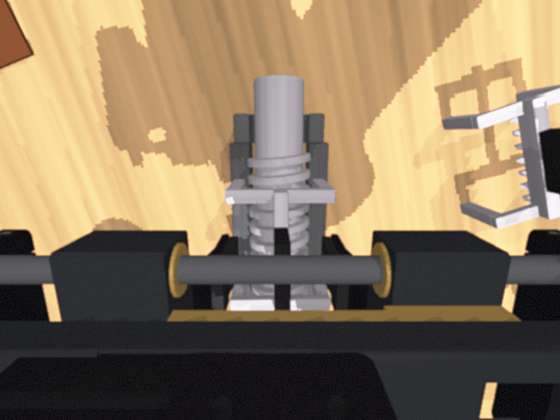

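The wrist view shows the leaf astride the screw with its crossbar centred at (281,193), and the fingers clear of the tab. Leaf L at right is upright. Retreating straight up.

```bash
python3 -m crank '[[-0.2,[0,0,-0.1],[0,0,0]],[-0.2,[0,0,-0.2],[0,0,0]],[-0.2,[0,0,-0.3],[0,0,0]],[-0.2,[0,0,-0.4],[0,0,0]],[-0.2,[0,0,-0.4],[0,0,0]],[-0.2,[0,0,-0.2],[0,0,0]]]'
python3 -m crank '[[-0.2,[0.4,0.1,0],[0,0,0]],[-0.2,[0.4,0.1,0],[0,0,0]],[-0.2,[0.4,0.1,0],[0,0,0]],[-0.2,[0.4,0.1,0],[0,0,0]],[-0.2,[0.4,0.1,0],[0,0,0]],[-0.2,[0.3,0.1,0],[0,0,0]],[-0.2,[0,0,0],[0,0,0]]]'
python3 - <<'E'
from h import *
c=r.capture("scene");save("s9f",c["img"]);save("s9",c["img"],(220,130,400,265),4.4)
c=r.capture("top");save("t9",c["img"]);save("t9c",c["img"],(235,170,335,240),7)
E
```

```text
time_s: 11.65
tcp_pos: [0.6474, 0.0081, 0.2372]
ee_rot: [[-0.24, -0.971, 0.008], [-0.971, 0.241, 0.001], [-0.002, -0.008, -1.0]]
wrist_force: [-0.6, -0.3, 0.4]
gripper_width: 0.599
time_s: 12.35
tcp_pos: [0.5301, -0.2033, 0.2327]
ee_rot: [[-0.245, -0.969, 0.001], [-0.969, 0.245, -0.0], [0.0, -0.001, -1.0]]
wrist_force: [0.7, -0.0, -0.0]
gripper_width: 0.601
```

View pics/s9.png

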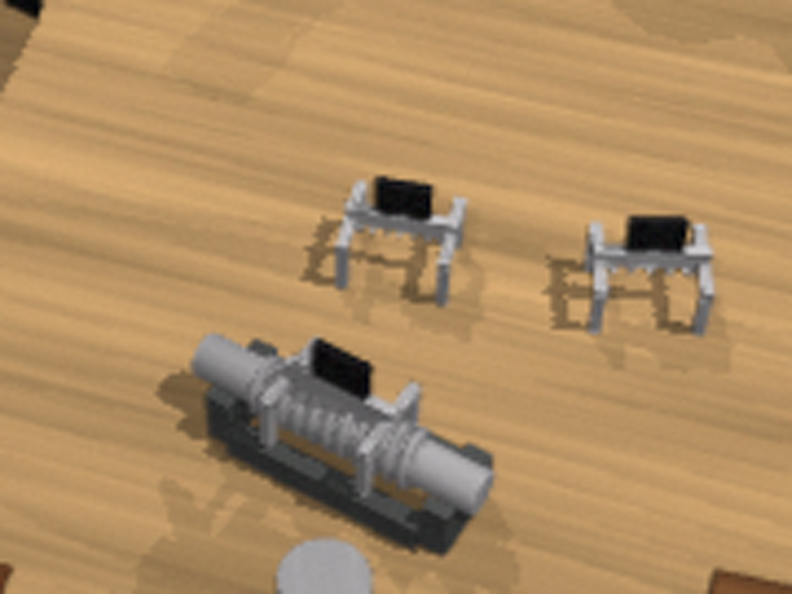

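View pics/t9.png

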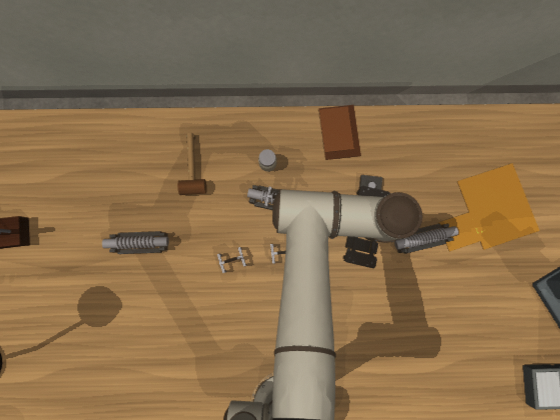

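The scene crop shows the leaf level on the screw with its tab at (340,368), teeth in the thread and legs just above the rail. The other two leaves stand upright at (400,235) and (655,265). In the top view, the jar, mallet and anvil look where they were.

```bash
python3 -c "
from station import r
print(r.sense()['joint_velocities'].round(2)); print(r.finish_job())"
```

```text
[ 1.49  0.76  0.32 -0.04  0.16  0.1 ]
the job is handed in; nothing more can be done
None
```

The right-hand gauge (the one nearest the anvil) fits the middle screw. I left it sitting home in the thread near the middle, let go, and handed the job in at about 12.5 s.

- **Choosing the gauge:** The camera images gave the middle screw's pitch as about 10.5 mm. The same images suggested the right-hand gauge had that spacing, though the tooth estimates were rough, so I tried it first.
- **Feeling for the fit:** The teeth met the crests at a TCP height of 76.5 mm, pressing with about 7 N. After I slid it 2–3 mm along the screw, contact vanished. It then sank freely and landed at 71.5 mm, a 5.0 mm drop, which matches "fully home". The final press was about 6 N.
- **Other gauges not felt:** I tried only this one. A wrong leaf drops in nowhere and each pitch appears once, so the drop settled it.
- **Last checks:** The pictures show the gauge level and astride the screw, within about 5 mm of its middle, with the robot well clear. The other two gauges stand upright where they were. The jar, mallet and anvil look unmoved, though the arm partly hid the anvil in the last top view.
- **Disagreements:** The two cameras placed the screw about 2.5 mm apart sideways. A leg touched the screw lightly (about 4 N), so I shifted the gauge about 3 mm sideways and the side force went away.

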